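# Prise the snug lid off the studio ink box

### The job

Open the ink box: take the red-handled prising key from its rest, put its blade under the lid at the notch and lever that end of the lid up until it snaps free of its catches, and put the key back on its rest. Then lift the loosened lid off with the gripper and lay it flat, right way up, in the middle of the blue felt pad, without dropping it or disturbing the bottle, cup or paperweight.

Things in the scene. Friction and masses are not known exactly. Their poses are not given: they have to be found in the camera images.
- case: Dark wooden ink box, fixed to the table, 122 x 78 mm (x, y), rim 66 mm above the table; origin under its centre, x from its notched end to its far end, z up. The lid lies flush with the rim on inner ledges. In the middle of the -x end wall a notch 38 mm wide is open above a brass sill. Under the lid the box is hollow, 54 mm wide, 26 mm deeper than the sill.
- sill (a point): Outer edge of the sill's top, mid-width: the fulcrum, 73 mm along -x from the box's centre, 50 mm above the table; axes as the box. The flat top, 34 mm wide, runs level from x=0 to 18 mm; then the box is hollow. The lid's end face stands at x=23 mm, its underside 6 mm above the sill's top, so a 3 mm blade slides in below it; 15 to 20 mm under the lid is right.
- pin_l (a joint): Sprung steel ball, 7 mm, in the +y side wall, 33 mm along x from the sill's edge. It stands in a recess in the lid's side and holds that end of the lid down; the lid's end needs some 15 to 25 N to rise. Value: m pushed outwards, 0 = out. Once the end has risen 11 to 13 mm the balls snap in under the lid and keep it up after the blade is withdrawn; its far end stays in the box.
- pin_r (a joint): The same ball in the -y side wall.
- lid_mid (a point): Centre (half-way up) of the loose brass lid, 100 x 60 x 10 mm (x, y, z), about 0.15 kg, copper panel on top; same axes as the box when seated (x away from the notch, z up). It has no knob: after it has snapped up, the notched end's long sides stand clear of the rim and can be gripped across the 60 mm width close to that end.
- lid_edge (a point): Middle of the lid's end face at the notch, half-way up its 10 mm thickness (50 mm along -x from the lid's centre). Seated it is 11 mm above the sill's top; snapped up, it is about 22 mm above it.
- key_grip (a point): Centre of the key's red square handle, 110 x 16 x 16 mm along its x; grasp here. x points to the blade, z is up as it lies on the rest. Key mass about 0.12 kg. The flat steel blade (60 mm long, 14 mm wide, 3 mm thick) starts at the middle of the handle's front end (x=55 mm) and is bent up 0.47 rad (27 degrees) from the handle's line: with the blade level the handle slopes up away from the tip.
- key_tip (a point): Middle of the blade's end, mid-thickness; at x=108.5, z=+27.2 mm from the handle's centre, with the handle's axes.
- rest_mid (a point): Where the handle's centre lies when the key is home, 40 mm above the table; x towards the blade's end, z up. The wooden rest is fixed: base 100 x 50 x 8 mm, two saddles at x=+-43 mm (each 10 mm thick), their floors 32 mm above the table, flared cheeks up to 48 mm and about 23 mm apart at the bottom. Between the saddles it is free from 8 mm height up.
- pad_mid (a point): Centre of the top of the blue felt pad, 170 x 130 mm (x, y), 4 mm thick, fixed flat on the table; z up.
- lid: The lid itself; origin at its centre, as point lid_mid.
- key: The key itself; origin at the handle's centre, as point key_grip.
- ink_bottle: Bystander: black bottle with red cap, 52 mm across, 110 mm tall; origin under its base.
- water_cup: Bystander: blue ceramic cup, 68 mm across, 55 mm tall; origin under its base.
- paperweight: Bystander: dark steel bar lying flat, 24 x 120 x 14 mm; origin under its centre, long along its y.
Things that resemble listed ones, but are neither listed nor needed, are in the scene too. Of the things that look like the case, the larger one is meant. There is more than one size of the lid; the job needs the larger.

How it is judged (in metres and radians):
On the way, in this order (a step that is already met when the one before it is completed fails the run):
1. the key's blade, pressing on the lid, has raised the lid's notched end at least 2.5 mm, with no finger on the lid (z of lid_edge in the frame of sill above 0.0135 m and contact force between key and lid above 0.5 N and contact force between the fingers and lid below 0.3 N), for 0.02 s.
2. the lid is held in the fingers, wholly above the box (z of lid_mid in the frame of sill above 0.045 m and contact force between the fingers and lid above 0.5 N), for 0.2 s.
At the end, for the whole second after the job is handed in: Lid flat, right way up, at rest on the pad (tilt < 0.06 rad), its centre within 30 mm of the pad's centre across; key at rest in both saddles, handle centre within 25 mm of its home point, within 5 mm of its height, tilted < 0.15 rad and along the rest to 0.2 rad; both released (horizontal distance between lid_mid and pad_mid below 0.03 m and z of lid_mid in the frame of pad_mid below 0.009 m and angle between lid_mid's own z axis and vertical below 0.06 rad and linear speed of each of lid, key below 0.02 m/s and distance between key_grip and rest_mid below 0.025 m and z of key_grip in the frame of rest_mid between -0.005 and 0.006 m and angle between key_grip's own z axis and vertical below 0.15 rad and angle between the x axis of key_grip and the x axis of rest_mid, either way round below 0.2 rad); the robot touches nothing.
It fails at once if the ink bottle moved more than 20 mm or tipped (distance of ink_bottle from where it was at the start of the episode above 0.02 m or angle between ink_bottle's own z axis and vertical above 0.4 rad).
It fails at once if the water cup moved more than 20 mm or tipped (distance of water_cup from where it was at the start of the episode above 0.02 m or angle between water_cup's own z axis and vertical above 0.4 rad).
It fails at once if the paperweight moved more than 20 mm (distance of paperweight from where it was at the start of the episode above 0.02 m).
It fails at once if the lid was dropped (moving faster than 0.7 m/s out of the fingers) (linear speed of lid above 0.7 m/s and contact force between the fingers and lid below 0.1 N).
It also fails if it takes over 72 s, if anything falls off the work surface, if the arm or the gripper's body presses on something with over 40 N, if the wrist force passes 120 N, or if a joint passes its speed limit or range.

### The arm

A 7-joint arm with a two-finger parallel gripper is mounted at the origin on the work surface. World frame = base frame: x ahead of the robot, y to its left, z up, the work surface at z = 0. Lengths are in m, angles in degrees, forces in N, time in s.
With the tool pointing down it reaches from about 0.425 to 0.875 m from the base axis. Payload 4.7 kg.
Tool frame: the origin (TCP) lies at the very end of the fingers, on their centre line; the grasp point (between the pads) lies 19 mm behind it; z points along the fingers, y is the line along which they close (so a half turn about z gives the same grasp; the last joint's range is limited). The gripper opens to 87 mm and grips with 3 to 60 N. Pads are 19 mm wide; open, the fingers measure 117 mm over their backs; the gripper's body (75 mm by 190 mm) begins 51 mm behind the grasp point.
Start: joints at [0.808, 18.392, -4.016, 83.108, 1.295, 78.541, -3.26], TCP at [0.65, -0, 0.223] pointing down, gripper open.
Joint ranges: [-163.93, 163.93], [-17.29, 119.83], [-79.2, 71.16], [3.27, 140.29], [-89.18, 269.18], [5.43, 117.66], [-154.24, 154.24]. Speed limits (degrees/s): [147.25, 147.25, 180, 180, 180, 180, 180].

### API

Orientations are given as [roll, pitch, yaw] about the fixed x, y, z axes, in that order (R = Rz(yaw) Ry(pitch) Rx(roll)).
In Python, from cell import get_obs, read_camera, sign_off, silhouettes gives the robot as it stands.
- The arm moves only by the tool play_rows, never from a script. Its argument "steps" is a list that holds one entry, the list of rows, each a list of 7 numbers: the shift along the tool's x, y, z in m, then the turn, a rotation vector about the tool's x, y, z in rad, then the finger opening in m, from 0 to 0.087. A call has 1 to 12 rows; each row shifts and turns the commanded pose from where the row before left it, along the tool's axes as they then stand; what a row does not reach is not made up. A row lasts 1/10 s, in which the tool goes at most 50 mm and 8.59 degrees, less where a joint would pass 70% of its speed; a pose out of reach is approached as far as the arm can. A call is refused whole if a number of a shift passes 0.05 or a number of a turn 0.15, either way. A call with a gripper value outside its range is refused whole. The fingers move at their own pace and stop on an object; "force" is the grip in N (left out, the last holds). Time passes only in rows, so rows that do not move let the fingers close. It gives the time, the measured TCP pose, the force, the opening and the grip force at its end, in the units of the state.
- get_obs(): the state, without advancing time (a new reading comes with each control period).
- read_camera(name): name is "scene" or "side" or "wrist"; returns a dict with "frame" (420x560x3 uint8, red, green, blue), "intrinsics" (3x3 intrinsics, pixels), "k1" (the pictures are not rectified: a ray, as slopes to the right and down, at radius r is drawn at 1 + k1 r^2 times it, then the intrinsics apply), "view" (4x4, takes a point from world to camera coordinates). Camera axes: x right, y up, looking along -z (the intrinsics and any distortion apply to the point x, -y, -z); pixel columns grow to the right and rows downward; lengths in m; the calibration is good to about 2 mm. A picture is of the moment at which its call begins. There is no depth.
- sign_off(): hands the job in; it is judged then, once.
Trained networks look in the newest picture that a camera, given by its name, has taken for a name from the list of things; names that differ only in an ending like _2 or _b are one class to them, and where a whole thing is asked for, a point or a joint stands for the part that bears it (a point fixed in the world has none). Each returns a list of dicts, best first, with "p" (0 to 1); they miss things now and then, are a little off and sometimes report something else, mostly with a low value. They report only what shows in the picture. A call takes as long as a camera call. They do not tell look-alikes from the thing itself.
- silhouettes(camera, name): "pixels" (420x560 bool, what is visible of it) and "extent" ([left, top, right, bottom] in pixels, round what is visible of it).
The state is a dict: "time_s": time; "qpos": joint angles; "joint_velocities": joint speeds; "effort": joint torques, N m; "tool_pos": TCP position; "tool_rot": TCP orientation; "force": force on the tool from outside, world axes, zero at the start; "wrist_torque": the same for the moment, N m; "grip_width": finger opening in m; "grasp_force": force on a finger pad.
Only numpy, scipy, OpenCV 4.12 (cv2) and the standard library are available. Lean on these libraries where they do the work, as an engineer would, in place of code of your own. Each camera call takes 0.05 s, during which the arm holds its last target. There are 200 camera calls.

## Working session

There is one attempt and no reset: what is moved stays moved. The work goes in short steps, Python scripts to look and compute and a tool call to move; the robot and the scene stay as the last step left them, time stands still between calls to the robot, and variables do not carry over. Pictures are saved under pics/ and viewed, at most 10 in all, crops included, and the job is handed in when it is done.

Besides the shell and the picture viewer there is one more tool, called after "Call:" in YAML: its name, and indented under it one key for each argument. play_rows: Moves the arm, as the interface text tells. Its arguments: {"type":"object","properties":{"steps":{"type":"array","items":{"type":"array","items":{"type":"array","items":{"type":"number"}}}},"force":{"type":"number"}},"required":["steps"]}

```bash
mkdir -p pics; ls; python3 - <<'E'
from cell import *
import cv2,numpy as np
o=get_obs();print(o)
for c in ["scene","side","wrist"]:
    r=read_camera(c);cv2.imwrite(f"pics/{c}0.png",r["frame"][:,:,::-1])
    print(c,r["intrinsics"],r["k1"],r["view"])
E
```

```text
pics
{'time_s': 0.0, 'qpos': array([ 0.80597104, 18.43905283, -4.01665438, 83.1763939 ,  1.29541437,
       78.53962958, -3.2599472 ]), 'joint_velocities': array([ 0.01852426,  0.03485035,  0.00989187, -0.02573387, -0.08171355,
        0.00132311,  0.08434347]), 'effort': array([-2.58547143e-04, -4.91284704e+01, -4.03903294e-01, -3.12526345e+01,
       -6.40594075e-02,  4.37659642e-02,  1.61017233e-04]), 'tool_pos': array([ 6.49440428e-01, -1.99142127e-05,  2.21448667e-01]), 'tool_rot': array([-1.79890196e+02,  5.82568936e-03,  9.00050183e+01]), 'force': array([0.41524722, 0.65198543, 0.01615202]), 'wrist_torque': array([ 0.00396986, -0.00050465,  0.00255206]), 'grasp_force': 0.0, 'grip_width': 0.08683347496667772}
scene [[421.34692388   0.         278.35724076]
 [  0.         421.34692388 210.43464712]
 [  0.           0.           1.        ]] -0.05953713836846715 [[-0.84968882  0.52677659  0.02313734  0.54805996]
 [-0.28561721 -0.49669765  0.81958175  0.1207504 ]
 [ 0.44322874  0.68978103  0.5724949  -1.20804285]
 [ 0.          0.          0.          1.        ]]
side [[450.3898786    0.         284.85112619]
 [  0.         450.3898786  207.11935794]
 [  0.           0.           1.        ]] 0.01146639302524504 [[-0.91832431 -0.3954292  -0.01778242  0.57409705]
 [ 0.28031016 -0.68138303  0.67612379 -0.22386124]
 [-0.27947573  0.61591632  0.73657342 -0.95702442]
 [ 0.          0.          0.          1.        ]]
wrist [[374.70695581   0.         280.63104305]
 [  0.         374.70695581 212.44553369]
 [  0.           0.           1.        ]] 0.03580136895921925 [[ 0.99999514  0.00106035 -0.0029329  -0.64895684]
 [-0.00184348  0.95951493 -0.28165173  0.03520344]
 [ 0.00251551  0.28165577  0.95951222 -0.39245334]
 [ 0.          0.          0.          1.        ]]
```

View pics/scene0.png

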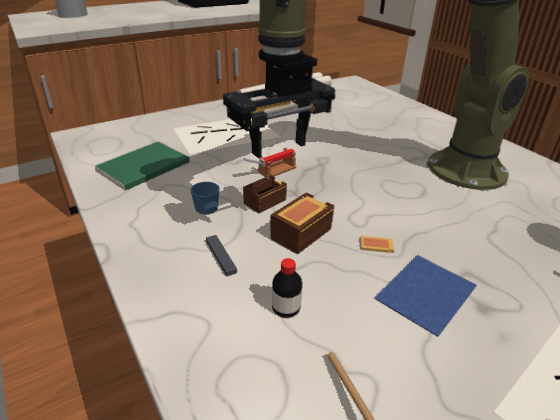

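View pics/side0.png

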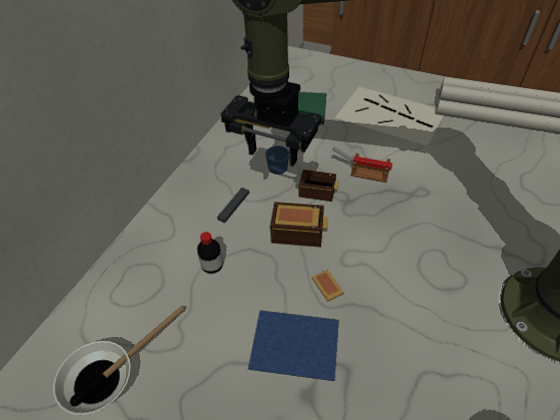

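Scene: large lidded box at (302,222), small box (265,193), red key on its rest (277,160), pad (427,293). Side: box (298,223) with brass sill on its right (326,223), key (372,163) with blade to the left (342,155), pad (295,345).

```bash
cat > h.py <<'E'
from cell import *
import cv2,numpy as np
from scipy.optimize import minimize
from scipy.spatial.transform import Rotation as R
def proj(r,P):
    P=np.atleast_2d(P);V=r["view"];c=P@V[:3,:3].T+V[:3,3]
    s=np.c_[c[:,0],-c[:,1]]/-c[:,2:3]
    s=s*(1+r["k1"]*(s**2).sum(1,keepdims=True));K=r["intrinsics"]
    return s*[K[0,0],K[1,1]]+K[:2,2]
def ray(r,uv,z):
    K=r["intrinsics"];d=(np.array(uv,float)-K[:2,2])/[K[0,0],K[1,1]];s=d.copy()
    for _ in range(20): s=d/(1+r["k1"]*(s**2).sum())
    V=r["view"];o=-V[:3,:3].T@V[:3,3];w=V[:3,:3].T@np.array([s[0],-s[1],-1])
    return o+w*(z-o[2])/w[2]
def box(cx,cy,cz,x,y,z):
    return np.array([[cx+a*x/2,cy+b*y/2,cz+c*z/2] for a in(-1,1) for b in(-1,1) for c in(-1,1)])
def place(P,x,y,yaw,z=0):
    return P@R.from_euler('z',yaw).as_matrix().T+[x,y,z]
def mask(r,parts):
    m=np.zeros((420*2,560*2),np.uint8)
    for P in parts:
        h=cv2.convexHull((proj(r,P)*2+.5).astype(np.float32)).round().astype(np.int32)
        cv2.fillConvexPoly(m,h,1)
    return cv2.resize(m.astype(np.float32),(560,420),interpolation=cv2.INTER_AREA)
def fit(views,parts,x0,z=0,steps=(.02,.02,.3)):
    """views: [(cam,mask)], parts: list of pts (model); fits x,y,yaw"""
    def cost(q):
        c=0
        for r,m in views:
            k=mask(r,[place(P,*q,z) for P in parts]);c+=1-np.minimum(k,m).sum()/np.maximum(k,m).sum()
        return c/len(views)
    best=None
    for y0 in np.atleast_1d(x0[2]):
        b=np.array([x0[0],x0[1],y0]);S=np.vstack([b]+[b+np.eye(3)[i]*steps[i] for i in range(3)])
        o=minimize(cost,b,method='Nelder-Mead',options=dict(initial_simplex=S,xatol=1e-4,fatol=1e-4))
        if best is None or o.fun<best.fun: best=o
    return best.x,best.fun
E
python3 - <<'E'
from h import *
C={c:read_camera(c) for c in ["scene","side","wrist"]}
for n,z in [("case",.033),("lid",.066),("sill",.05),("key",.04),("rest_mid",.03),("pad_mid",.004),("ink_bottle",.05),("water_cup",.03),("paperweight",.01)]:
    for c in C:
        for d in silhouettes(c,n)[:4]:
            m=d["pixels"];v,u=np.nonzero(m)
            if len(u): print(n,c,round(d["p"],2),np.round(d["extent"]),len(u),ray(C[c],[u.mean(),v.mean()],z).round(3))
E
```

```text
case scene 0.92 [244. 175. 287. 213.] 1148 [ 0.603 -0.132  0.033]
case scene 0.72 [271. 195. 332. 254.] 1833 [0.604 0.022 0.033]
case scene 0.59 [278. 194. 331. 224.] 773 [ 0.564 -0.027  0.033]
case side 0.73 [269. 205. 326. 247.] 1246 [0.579 0.025 0.033]
case side 0.65 [296. 173. 338. 201.] 1025 [ 0.592 -0.136  0.033]
case side 0.39 [263. 145. 288. 176.] 545 [ 0.731 -0.191  0.033]
case wrist 0.89 [179. 275. 276. 359.] 3108 [ 0.595 -0.148  0.033]
case wrist 0.69 [126. 120. 292. 246.] 5043 [0.585 0.005 0.033]
lid scene 0.94 [283. 195. 327. 226.] 733 [0.593 0.01  0.066]
lid scene 0.82 [359. 232. 393. 253.] 467 [0.533 0.177 0.066]
lid side 0.71 [315. 272. 339. 301.] 497 [0.459 0.164 0.066]
lid side 0.64 [276. 207. 320. 225.] 812 [0.589 0.01  0.066]
lid wrist 0.9 [ 38.   1. 131.  92.] 3990 [0.497 0.117 0.066]
sill scene 0.67 [272. 192. 333. 252.] 1866 [0.62  0.041 0.05 ]
sill scene 0.58 [239. 176. 284. 212.] 1174 [ 0.617 -0.11   0.05 ]
sill side 0.96 [271. 203. 325. 251.] 1460 [0.58  0.034 0.05 ]
sill side 0.58 [298. 171. 338. 202.] 989 [ 0.587 -0.119  0.05 ]
sill wrist 0.68 [132. 118. 2
[... 900 characters left out ...]
k_bottle wrist 0.81 [348.   0. 411.  20.] 860 [0.727 0.149 0.05 ]
water_cup scene 0.64 [191. 179. 217. 214.] 744 [ 0.732 -0.192  0.03 ]
water_cup scene 0.18 [254. 152. 294. 166.] 297 [ 0.487 -0.282  0.03 ]
water_cup side 0.82 [266. 146. 291. 178.] 543 [ 0.731 -0.194  0.03 ]
water_cup side 0.64 [334. 150. 395. 170.] 407 [ 0.507 -0.279  0.03 ]
water_cup wrist 0.92 [326. 334. 389. 370.] 1978 [ 0.73  -0.186  0.03 ]
water_cup wrist 0.6 [383. 131. 432. 250.] 3213 [ 0.77  -0.005  0.03 ]
paperweight scene 0.68 [205. 234. 237. 276.] 583 [ 0.78  -0.005  0.01 ]
paperweight side 0.72 [216. 187. 248. 221.] 407 [ 0.776 -0.009  0.01 ]
paperweight wrist 0.68 [382. 134. 433. 248.] 3035 [ 0.777 -0.009  0.01 ]
```

View pics/wrist0.png

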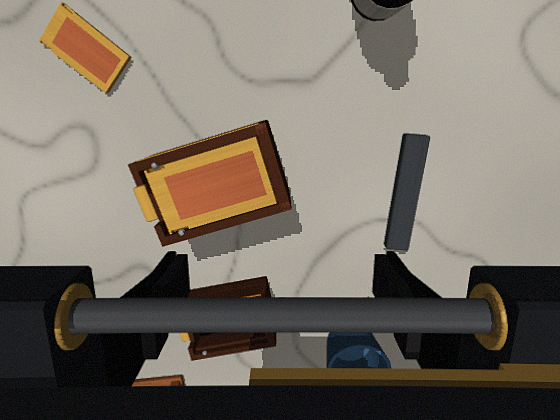

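Wrist: large box with sill at left (145,203), lid on top (210,180), small box (230,315), paperweight (408,190). Fit poses now.

```bash
cat > m.py <<'E'
from h import *
CASE=[box(0,0,.033,.122,.078,.066),box(-.067,0,.048,.014,.034,.004)]
LID=[box(0,0,0,.1,.06,.01)]
PAD=[box(0,0,0.002,.17,.13,.004)]
HAND=[box(0,0,0,.11,.016,.016)]
RM=R.from_euler('y',-.47).as_matrix()
BL=[box(.03,0,0,.06,.014,.003)@RM.T+[.055,0,0]]
REST=[box(0,0,.004,.1,.05,.008),box(.043,0,.02,.01,.03,.04),box(-.043,0,.02,.01,.03,.04)]
def sil(c,n,near,r,z):
    b=None
    for d in silhouettes(c,n):
        v,u=np.nonzero(d["pixels"])
        if len(u)<50: continue
        p=ray(r,[u.mean(),v.mean()],z);e=np.hypot(*(p[:2]-near))
        if b is None or e<b[0]: b=(e,d["pixels"])
    return b[1] if b is not None and b[0]<.06 else None
def red(r):
    h=cv2.cvtColor(r["frame"],cv2.COLOR_RGB2HSV).astype(int)
    return ((h[...,0]<6)|(h[...,0]>174))&(h[...,1]>170)&(h[...,2]>90)
E
python3 - <<'E'
from m import *
C={c:read_camera(c) for c in ["scene","side","wrist"]}
def views(names,near,z,cams):
    V=[]
    for c in cams:
        m=None
        for n in names:
            s=sil(c,n,near,C[c],z)
            if s is not None: m=s if m is None else m|s
        if m is not None: V.append((C[c],m.astype(np.float32)))
    return V
for cams in (["scene","side"],["wrist"],["scene","side","wrist"]):
    print("case",cams,fit(views(["case","lid","sill"],[.59,.01],.05,cams),CASE,(.587,.005,.2)))
    V=views(["lid"],[.59,.01],.066,cams)
    if V: print("lid",len(V),fit(V,LID,(.59,.005,.2),.061))
print("pad",fit(views(["pad_mid"],[.485,.285],.004,["scene","side"]),PAD,(.485,.285,[0,.4])))
K=views(["key"],[.503,-.27],.04,["scene","side"])
print("key",fit(K,HAND+BL,(.48,-.26,[-.6,-.3,0,.3]),.04))
Rr=[]
for c in("scene","side"):
    m=red(C[c]);
    n,l,st,ce=cv2.connectedComponentsWithStats(m.astype(np.uint8));
    q=proj(C[c],[.49,-.26,.045])[0]; i=min((i for i in range(1,n) if st[i,4]>15),key=lambda i:np.hypot(*(ce[i]-q)))
    print(c,ce[i],st[i]);Rr.append((C[c],(l==i).astype(np.float32)))
print("red handle",fit(Rr,HAND,(.48,-.26,[-.6,-.3,0,.3]),.04))
print("rest",fit(views(["rest_mid"],[.49,-.235],.03,["scene","side"]),REST+HAND,(.48,-.26,[-.3,0,.3])))
E
```

```text
case ['scene', 'side'] (array([0.5907371 , 0.00839041, 0.29487379]), np.float64(0.03897354006767273))
lid 2 (array([0.59091704, 0.00294166, 0.26981285]), np.float64(0.1734476387500763))
case ['wrist'] (array([0.58891966, 0.0066568 , 0.29227967]), np.float64(0.018995225429534912))
lid 1 (array([0.58875837, 0.00674868, 0.29252478]), np.float64(0.018596291542053223))
case ['scene', 'side', 'wrist'] (array([0.59004232, 0.00761115, 0.28767139]), np.float64(0.03668014332652092))
lid 3 (array([0.58904413, 0.00674406, 0.30104669]), np.float64(0.12791450321674347))
pad (array([0.48384464, 0.27974197, 0.26575016]), np.float64(0.025634348392486572))
key (array([ 0.48498084, -0.26716618,  0.12143334]), np.float64(0.14721956849098206))
scene [278.70558376 156.00507614] [263 149  31  16 197]
side [372.56164384 162.33789954] [354 156  38  14 219]
red handle (array([ 0.47528301, -0.27068911,  0.16919874]), np.float64(0.36487334966659546))
rest (array([ 0.4831758 , -0.26735661,  0.13259066]), np.float64(0.286842405796051))
```

Call:
play_rows:
  steps:
    - [[-0.038, -0.0237, 0, 0, 0, 0, 0.087], [-0.038, -0.0237, 0, 0, 0, 0, 0.087], [-0.038, -0.0237, 0, 0, 0, 0, 0.087], [-0.038, -0.0237, 0, 0, 0, 0, 0.087], [-0.038, -0.0237, 0, 0, 0, 0, 0.087], [-0.038, -0.0237, 0, 0, 0, 0, 0.087], [-0.038, -0.0237, 0, 0, 0, 0, 0.087]]

```text
time_s: 4.0
tool_pos: [0.483, -0.2674, 0.2229]
tool_rot: [180.0, 0.0, 90.0]
force: [0.0, 0.1, 0.1]
grip_width: 0.0869
grasp_force: 0.0
```

Call:
play_rows:
  steps:
    - [[0, 0, 0, 0, 0, 0.131, 0.087], [0, 0, 0, 0, 0, 0.131, 0.087], [0, 0, 0, 0, 0, 0.131, 0.087], [0, 0, 0, 0, 0, 0.131, 0.087], [0, 0, 0, 0, 0, 0.131, 0.087], [0, 0, 0, 0, 0, 0.131, 0.087], [0, 0, 0, 0, 0, 0.131, 0.087], [0, 0, 0, 0, 0, 0.131, 0.087], [0, 0, 0, 0, 0, 0.131, 0.087], [0, 0, 0, 0, 0, 0.131, 0.087], [0, 0, 0, 0, 0, 0.131, 0.087], [0, 0, 0, 0, 0, 0, 0.087]]

```text
time_s: 5.2
tool_pos: [0.4841, -0.266, 0.2227]
tool_rot: [180.0, -0.0, 7.4]
force: [0.6, -0.2, 0.9]
grip_width: 0.087
grasp_force: 0.0
```

```bash
python3 - <<'E'
from m import *
r=read_camera("wrist");cv2.imwrite("pics/w1.png",r["frame"][:,:,::-1])
o=get_obs();print(o["tool_pos"],o["tool_rot"],o["qpos"])
q=np.array([.483,-.267])
m=sil("wrist","key",q,r,.04)
if m is not None: print(m.sum(),fit([(r,m.astype(np.float32))],HAND+BL,(*q,.13),.04))
m=red(r);n,l,st,ce=cv2.connectedComponentsWithStats(m.astype(np.uint8));print(st[1:][st[1:,4]>100],ce[1:][st[1:,4]>100])
for n,P in(("rest_mid",REST+HAND),):
  m=sil("wrist",n,q,r,.03)
  if m is not None: print(n,fit([(r,m.astype(np.float32))],P,(*q,.13)))
E
```

```text
[ 0.48415695 -0.26598038  0.22267553] [ 1.79993496e+02 -1.27109486e-02  7.60214099e+00] [ 16.04659787   6.37317126  10.81551911  97.64264871  -1.23148808
  76.08540719 -55.30513016]
3154 (array([ 0.48367834, -0.26766112,  0.11525732]), np.float64(0.04705435037612915))
[[ 274  137   18  109 1830]] [[282.25191257 190.66010929]]
rest_mid (array([ 0.48248297, -0.26760562,  0.11500986]), np.float64(0.3969733715057373))
```

Call:
play_rows:
  steps:
    - [[0, 0.0017, 0.04, 0, 0, 0.017, 0.087], [0, 0, 0.04, 0, 0, 0, 0.087], [0, 0, 0.04, 0, 0, 0, 0.087], [0, 0, 0.04, 0, 0, 0, 0.087], [0, 0, 0.025, 0, 0, 0, 0.087], [0, 0, 0.017, 0, 0, 0, 0.087], [0, 0, 0, 0, 0, 0, 0.087], [0, 0, 0, 0, 0, 0, 0.0], [0, 0, 0, 0, 0, 0, 0], [0, 0, 0, 0, 0, 0, 0], [0, 0, 0, 0, 0, 0, 0], [0, 0, 0, 0, 0, 0, 0]]
  force: 55

```text
time_s: 6.55
tool_pos: [0.4847, -0.2679, 0.0212]
tool_rot: [180.0, -0.1, 6.5]
force: [-0.3, 0.2, -0.4]
grip_width: 0.0546
grasp_force: 0.0
```

Call:
play_rows:
  steps:
    - [[0, 0, 0, 0, 0, 0, 0], [0, 0, 0, 0, 0, 0, 0]]

```text
time_s: 6.75
tool_pos: [0.4844, -0.2677, 0.0207]
tool_rot: [180.0, -0.0, 6.5]
force: [-0.2, -0.1, 0.2]
grip_width: 0.0391
grasp_force: 0.0
```

Call:
play_rows:
  steps:
    - [[0, 0, 0, 0, 0, 0, 0], [0, 0, 0, 0, 0, 0, 0], [0, 0, 0, 0, 0, 0, 0], [0, 0, 0, 0, 0, 0, 0], [0, 0, 0, 0, 0, 0, 0], [0, 0, 0, 0, 0, 0, 0]]

```text
time_s: 7.35
tool_pos: [0.4843, -0.2677, 0.0205]
tool_rot: [180.0, -0.0, 6.5]
force: [0.6, 0.2, -0.2]
grip_width: 0.015
grasp_force: 55.0
```

```bash
cat > plan.py <<'E'
from m import *
def rot(rpy): return R.from_euler('xyz',rpy,degrees=True)
def delta(p0,r0,p1,r1):
    "shift in start tool axes, rotvec in start tool axes"
    A=rot(r0);B=rot(r1)
    return A.inv().apply(np.array(p1)-p0).round(4),(A.inv()*B).as_rotvec().round(4),B.inv().apply(np.array(p1)-p0).round(4)
yaw=.292;Rb=R.from_euler('z',yaw);sill=np.array([.589,.0067,.05])+Rb.apply([-.073,0,0])
def keypose(tx,tz,ty=0,pitch=.47,kb=0.):
    """tool pose with key tip (mid) at sill-frame tx,ty,tz; pitch=nose-down of handle; kb = key pitch offset in hand"""
    K=Rb*R.from_euler('y',pitch)
    g=sill+Rb.apply([tx,ty,tz])-K.apply([.1085,0,.0272])
    T=K*R.from_euler('y',-kb)*R.from_euler('x',np.pi)
    return g+T.apply([0,0,.019]),T.as_euler('xyz',degrees=True)
E
python3 - <<'E'
from plan import *
o=get_obs();p0,r0=o["tool_pos"],o["tool_rot"];print(p0,r0)
p,r=keypose(-.012,.05);print(p,r)
p0=np.array([.4843,-.2677,.1805]);print(delta(p0,r0,p,r), p-p0)
E
```

```text
[ 0.48434817 -0.26773504  0.02054553] [ 1.79998137e+02 -2.43548056e-03  6.46125561e+00]
[ 0.39492002 -0.05163893  0.10794771] [180.          26.92901637  16.73036762]
(array([-0.0645, -0.2247,  0.0725]), array([-0.0421, -0.4688, -0.1759]), array([ 0.012 , -0.2326,  0.0753])) [-0.08937998  0.21606107 -0.07255229]
```

Call:
play_rows:
  steps:
    - [[0, 0, -0.02, 0, 0, 0, 0], [0, 0, -0.04, 0, 0, 0, 0], [0, 0, -0.05, 0, 0, 0, 0], [0, 0, -0.05, 0, 0, 0, 0]]

```text
time_s: 7.75
tool_pos: [0.4836, -0.2674, 0.1817]
tool_rot: [-180.0, 0.1, 6.5]
force: [0.8, -1.1, -1.0]
grip_width: 0.0158
grasp_force: 55.0
```

Call:
play_rows:
  steps:
    - [[-0.0108, -0.0375, 0, 0, 0, 0, 0], [-0.0108, -0.0375, 0, 0, 0, 0, 0], [-0.0108, -0.0375, 0, 0, 0, 0, 0], [-0.0108, -0.0375, 0, 0, 0, 0, 0], [-0.0108, -0.0375, 0, 0, 0, 0, 0], [-0.0108, -0.0375, 0, 0, 0, 0, 0], [0, 0, 0, -0.0105, -0.1172, -0.044, 0], [0, 0, 0, -0.0105, -0.1172, -0.044, 0], [0, 0, 0, -0.0105, -0.1172, -0.044, 0], [0, 0, 0, -0.0105, -0.1172, -0.044, 0], [0, 0, 0, 0, 0, 0, 0]]

```text
time_s: 8.85
tool_pos: [0.3955, -0.0499, 0.1776]
tool_rot: [-179.8, 27.3, 17.0]
force: [-1.2, 0.2, -1.7]
grip_width: 0.0154
grasp_force: 55.0
```

```bash
python3 - <<'E'
from plan import *
o=get_obs();print(o["tool_pos"],o["tool_rot"],o["qpos"],o["force"])
p,r=keypose(-.012,.05);print(delta(o["tool_pos"],o["tool_rot"],p,r))
r=read_camera("wrist");cv2.imwrite("pics/w2.png",r["frame"][:,:,::-1])
T=rot(o["tool_rot"]);g=o["tool_pos"]-T.apply([0,0,.019])
print("tip pred px",proj(r,g+T.apply([.1085,0,-.0272])),proj(r,g+T.apply([.055,0,0])), "sill px",proj(r,sill))
E
```

```text
[ 0.39545322 -0.04987957  0.17764566] [-179.81294727   27.26349473   17.01976589] [  1.36218505  10.70970405  -4.37270923 102.70866377   6.9549795
  93.22878089 -77.40393212] [-1.16732568  0.24590826 -1.66203492]
(array([0.031 , 0.0017, 0.0624]), array([-0.001 ,  0.0058,  0.0045]), array([0.0307, 0.0015, 0.0626]))
tip pred px [[281.6634882  -20.20360299]] [[281.20214693 161.60770696]] sill px [[ 286.09806873 -111.82209357]]
```

View pics/w2.png

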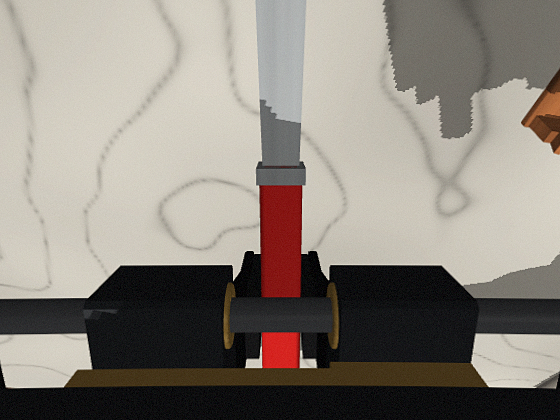

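Key is centred in the fingers (handle front at (281,175)); tip is out of the wrist's view, so I'll use the fixed cameras.

Call:
play_rows:
  steps:
    - [[0.0105, 0.0006, 0.021, 0, 0, 0, 0], [0.0105, 0.0006, 0.021, 0, 0, 0, 0], [0.01, 0.0005, 0.021, 0, 0, 0, 0], [0, 0, 0, 0, 0.005, 0.0045, 0], [0, 0, 0, 0, 0, 0, 0]]

```text
time_s: 9.4
tool_pos: [0.3939, -0.0539, 0.1116]
tool_rot: [179.8, 26.5, 16.3]
force: [1.0, -0.3, -0.9]
grip_width: 0.0155
grasp_force: 55.0
```

```bash
python3 - <<'E'
from plan import *
o=get_obs();print(o["tool_pos"],o["tool_rot"],o["force"])
T=rot(o["tool_rot"]);g=o["tool_pos"]-T.apply([0,0,.019]);K=T*R.from_euler('x',np.pi)
ims=[]
V=[]
for c in("scene","side"):
    r=read_camera(c);im=r["frame"][:,:,::-1].copy()
    m=sil(c,"key",g[:2]+[.05,.01],r,g[2]-.02)
    if m is not None: V.append((r,m.astype(np.float32)))
    print(c,m is not None and m.sum())
    tip=proj(r,g+K.apply([.1085,0,.0272]))[0]; s=proj(r,sill)[0];print("tip px",tip,"sill px",s)
    u,v=int(s[0]),int(s[1]);cr=cv2.resize(im[v-45:v+45,u-65:u+55],None,fx=6,fy=6,interpolation=cv2.INTER_CUBIC)
    for q,col in((tip,(0,255,0)),(s,(255,0,255))):
        a=((q-[u-65,v-45]+.5)*6).astype(int);cv2.drawMarker(cr,tuple(int(t) for t in a),col,0,12,1)
    cv2.imwrite(f"pics/{c}2.png",cr[:,:720])
def cost(q):
    K2=K*R.from_euler('zy',[q[3],q[0]]);s=0
    for r,m in V:
        k=mask(r,[K2.apply(P)+g+K.apply([q[1],0,q[2]]) for P in HAND+BL]);s+=1-np.minimum(k,m).sum()/np.maximum(k,m).sum()
    return s
if V:
    S=np.vstack([np.zeros(4)]+[np.diag([.1,.005,.005,.05])[i] for i in range(4)])
    b=minimize(cost,np.zeros(4),method='Nelder-Mead',options=dict(initial_simplex=S,xatol=1e-4,fatol=1e-4));print(b.x,b.fun,cost(np.zeros(4)))
E
python3 -c "
import cv2,numpy as np
a=cv2.imread('pics/scene2.png');b=cv2.imread('pics/side2.png');print(a.shape,b.shape)
cv2.imwrite('pics/both2.png',cv2.resize(np.vstack([a[100:440],b[100:440]]),(636,600)))"
```

```text
[ 0.39394394 -0.05385026  0.11159795] [179.82220975  26.52917609  16.33656856] [ 1.02030275 -0.27345003 -0.90285926]
scene 208
tip px [327.25131568 178.19513868] sill px [322.5217734  201.40154113]
side 313
tip px [334.89589315 205.86022458] sill px [327.70061603 221.71153727]
[-0.02389645 -0.00032944 -0.00053018  0.02346657] 1.1573196649551392 1.1686277
(540, 720, 3) (540, 720, 3)
```

View pics/both2.png

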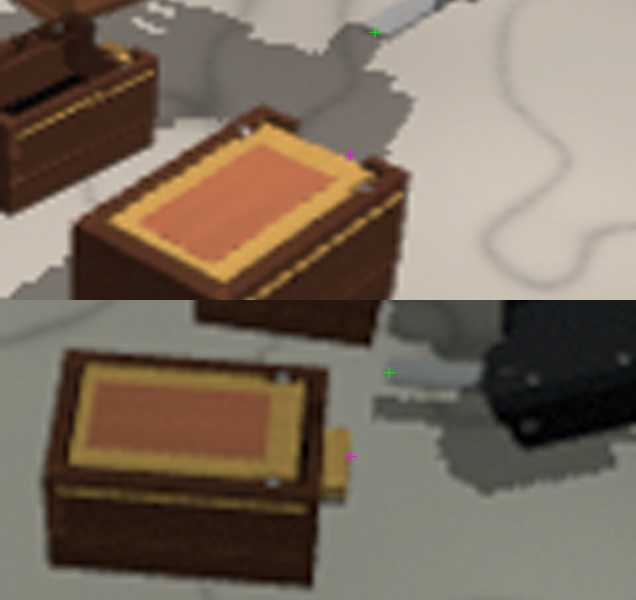

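Green cross (predicted tip) sits on the blade's end in both views (scene (375,32), side (388,372)), and the sill marker on the sill's edge; geometry confirmed.

```bash
python3 - <<'E'
from plan import *
P=[];Q=[]
for _ in range(4): o=get_obs();P.append(o["tool_pos"]);Q.append(o["tool_rot"]);read_camera("side")
print(np.ptp(P,0),np.ptp(Q,0));p0=np.mean(P,0);r0=np.mean([q%360 for q in Q],0);print(p0,r0)
for a in((-.012,.012),(.012,.012),(.012,.0015)):
    p,r=keypose(*a);print(p,r,delta(p0,r0,p,r));p0,r0=p,r
E
```

```text
[4.04006302e-04 9.73178761e-05 7.47795826e-04] [0.03393415 0.09641728 0.03292159]
[ 0.39493377 -0.0533329   0.11133564] [179.83384155  26.51281121  16.42267527]
[ 0.39492002 -0.05163893  0.06994771] [180.          26.92901637  16.73036762] (array([ 0.0189, -0.0017,  0.0368]), array([ 0.0005, -0.0073, -0.0048]), array([ 0.0192, -0.0016,  0.0367]))
[ 0.4179041  -0.04473009  0.06994771] [180.          26.92901637  16.73036762] (array([ 0.0214, -0.    , -0.0109]), array([0., 0., 0.]), array([ 0.0214, -0.    , -0.0109]))
[ 0.4179041  -0.04473009  0.05944771] [180.          26.92901637  16.73036762] (array([ 0.0048, -0.    ,  0.0094]), array([0., 0., 0.]), array([ 0.0048, -0.    ,  0.0094]))
```

Call:
play_rows:
  steps:
    - [[0.0095, -0.0008, 0.0184, 0, -0.0073, -0.0048, 0], [0.0095, -0.0008, 0.0184, 0, 0, 0, 0], [0.0107, 0, -0.0055, 0, 0, 0, 0], [0.0107, 0, -0.0055, 0, 0, 0, 0], [0, 0, 0, 0, 0, 0, 0], [0, 0, 0, 0, 0, 0, 0]]

```text
time_s: 10.4
tool_pos: [0.4183, -0.0446, 0.0698]
tool_rot: [180.0, 27.0, 16.8]
force: [-0.4, -0.4, -1.1]
grip_width: 0.0151
grasp_force: 55.0
```

Call:
play_rows:
  steps:
    - [[0.0014, 0, 0.0027, 0, 0, 0, 0], [0.0014, 0, 0.0027, 0, 0, 0, 0], [0.0007, 0, 0.0013, 0, 0, 0, 0], [0, 0, 0, 0, 0, 0, 0]]

```text
time_s: 10.8
tool_pos: [0.4168, -0.0448, 0.0613]
tool_rot: [-180.0, 27.1, 16.8]
force: [0.3, 0.0, -0.5]
grip_width: 0.0151
grasp_force: 55.0
```

Call:
play_rows:
  steps:
    - [[0.0005, 0, 0.0009, 0, 0, 0, 0], [0, 0, 0, 0, 0, 0, 0]]

```text
time_s: 11.0
tool_pos: [0.4172, -0.0448, 0.0604]
tool_rot: [-180.0, 27.1, 16.8]
force: [-0.1, 0.3, -1.1]
grip_width: 0.0154
grasp_force: 55.0
```

Call:
play_rows:
  steps:
    - [[0.0005, 0, 0.0009, 0, 0, 0, 0], [0, 0, 0, 0, 0, 0, 0]]

```text
time_s: 11.2
tool_pos: [0.4173, -0.0447, 0.0593]
tool_rot: [-180.0, 27.1, 16.8]
force: [-0.1, -0.7, -0.3]
grip_width: 0.0151
grasp_force: 55.0
```

Call:
play_rows:
  steps:
    - [[0.0005, 0, 0.0009, 0, 0, 0, 0], [0, 0, 0, 0, 0, 0, 0]]

```text
time_s: 11.4
tool_pos: [0.4173, -0.0448, 0.0584]
tool_rot: [-180.0, 27.1, 16.8]
force: [-0.7, 0.1, -0.2]
grip_width: 0.0154
grasp_force: 55.0
```

Call:
play_rows:
  steps:
    - [[0.0005, 0, 0.0009, 0, 0, 0, 0], [0, 0, 0, 0, 0, 0, 0]]

```text
time_s: 11.6
tool_pos: [0.4172, -0.0448, 0.0575]
tool_rot: [-180.0, 27.1, 16.8]
force: [-2.0, 0.2, 1.0]
grip_width: 0.0154
grasp_force: 55.0
```

Call:
play_rows:
  steps:
    - [[0.0005, 0, 0.0009, 0, 0, 0, 0], [0, 0, 0, 0, 0, 0, 0]]

```text
time_s: 11.8
tool_pos: [0.417, -0.0449, 0.0565]
tool_rot: [-180.0, 27.1, 16.7]
force: [-2.4, -0.5, 3.3]
grip_width: 0.0153
grasp_force: 55.0
```

Call:
play_rows:
  steps:
    - [[0.0005, 0, 0.0009, 0, 0, 0, 0], [0, 0, 0, 0, 0, 0, 0]]

```text
time_s: 12.0
tool_pos: [0.4169, -0.045, 0.0555]
tool_rot: [-180.0, 27.1, 16.7]
force: [-3.0, -0.3, 5.1]
grip_width: 0.0153
grasp_force: 55.0
```

Call:
play_rows:
  steps:
    - [[-0.0005, 0, -0.0009, 0, 0, 0, 0], [-0.0005, 0, -0.0009, 0, 0, 0, 0], [0, 0, 0, 0, 0, 0, 0]]

```text
time_s: 12.3
tool_pos: [0.4178, -0.0446, 0.0572]
tool_rot: [-180.0, 27.0, 16.8]
force: [-1.3, 0.5, 1.6]
grip_width: 0.0152
grasp_force: 55.0
```

Call:
play_rows:
  steps:
    - [[0.0045, 0, -0.0023, 0, 0, 0, 0], [0.0045, 0, -0.0023, 0, 0, 0, 0], [0.0036, 0, -0.0018, 0, 0, 0, 0], [0, 0, 0, 0, 0, 0, 0]]

```text
time_s: 12.7
tool_pos: [0.4321, -0.0402, 0.0572]
tool_rot: [-180.0, 27.0, 16.8]
force: [0.5, -0.1, 2.1]
grip_width: 0.0153
grasp_force: 55.0
```

Call:
play_rows:
  steps:
    - [[0.0042, 0, -0.0026, 0, 0, 0, 0], [0.0045, 0, -0.0023, 0, 0, 0, 0], [0.004, 0, -0.002, 0, 0, 0, 0], [0, 0, 0, 0, 0, 0, 0]]

```text
time_s: 13.1
tool_pos: [0.4457, -0.0362, 0.0576]
tool_rot: [-180.0, 27.0, 16.8]
force: [-0.3, -0.0, 2.7]
grip_width: 0.0154
grasp_force: 55.0
```

```bash
python3 - <<'E'
from plan import *
o=get_obs();print(o["tool_pos"],o["tool_rot"],o["force"],o["wrist_torque"])
T=rot(o["tool_rot"]);K=T*R.from_euler('x',np.pi);g=o["tool_pos"]-T.apply([0,0,.019])
print("tip in sill",Rb.inv().apply(g+K.apply([.1085,0,.0272])-sill))
ims=[]
for c in("scene","side"):
    r=read_camera(c);im=r["frame"][:,:,::-1];s=proj(r,sill)[0].astype(int)
    ims.append(cv2.resize(im[s[1]-25:s[1]+25,s[0]-50:s[0]+50],None,fx=6,fy=6,interpolation=cv2.INTER_CUBIC))
cv2.imwrite("pics/ins.png",np.vstack(ims))
E
```

```text
[ 0.44569446 -0.03619304  0.05762281] [-179.99069679   26.99184401   16.7751613 ] [-0.26765892 -0.02511922  2.73188588] [ 0.13851843 -0.37368389 -0.00649835]
tip in sill [ 0.04106273  0.00026019 -0.00045391]
```

View pics/ins.png

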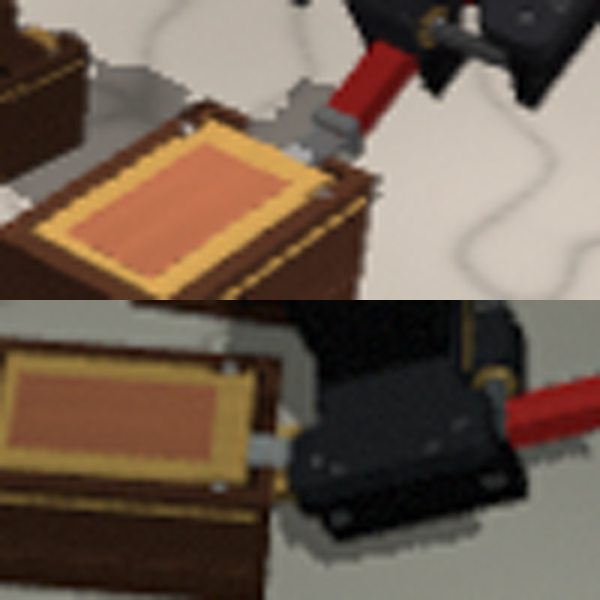

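Blade is under the lid (scene (310,155), side (268,450)), lid still seated. Compute the lever arc.

```bash
python3 - <<'E'
from plan import *
o=get_obs();T=rot(o["tool_rot"])
f=T.inv().apply(sill+[0,0,-.002]-o["tool_pos"]);print(f)
for d in(.02,.03,.04,.05): print(d,(f-R.from_rotvec([0,d,0]).apply(f)).round(5))
E
```

```text
[ 0.07265017  0.00023333 -0.02617066]
0.02 [0.00054 0.      0.00145]
0.03 [0.00082 0.      0.00217]
0.04 [0.0011  0.      0.00288]
0.05 [ 0.0014 -0.      0.0036]
```

Call:
play_rows:
  steps:
    - [[0.0008, 0, 0.0022, 0, 0.03, 0, 0], [0.0008, 0, 0.0022, 0, 0.03, 0, 0], [0.0008, 0, 0.0022, 0, 0.03, 0, 0], [0.0008, 0, 0.0022, 0, 0.03, 0, 0], [0.0008, 0, 0.0022, 0, 0.03, 0, 0], [0.0008, 0, 0.0022, 0, 0.03, 0, 0]]
  force: 60

```text
time_s: 13.8
tool_pos: [0.4458, -0.0361, 0.0441]
tool_rot: [180.0, 16.5, 16.8]
force: [1.2, 0.1, -0.1]
grip_width: 0.0154
grasp_force: 60.0
```

```bash
python3 - <<'E'
from plan import *
o=get_obs();print(o["tool_pos"],o["tool_rot"],o["force"],o["wrist_torque"])
T=rot(o["tool_rot"]);K=T*R.from_euler('x',np.pi);g=o["tool_pos"]-T.apply([0,0,.019])
print("tip in sill",Rb.inv().apply(g+K.apply([.1085,0,.0272])-sill))
ims=[]
for c in("scene","side"):
    r=read_camera(c);im=r["frame"][:,:,::-1];s=proj(r,sill)[0].astype(int)
    ims.append(cv2.resize(im[s[1]-25:s[1]+25,s[0]-50:s[0]+50],None,fx=6,fy=6,interpolation=cv2.INTER_CUBIC))
cv2.imwrite("pics/lev.png",np.vstack(ims))
E
```

```text
[ 0.44580291 -0.03614186  0.04409595] [179.9854694   16.45114368  16.77407963] [ 1.24481839  0.07161473 -0.10669533] [ 0.19386715 -0.37458169 -0.00128206]
tip in sill [0.0406735  0.0002946  0.00767765]
```

View pics/lev.png

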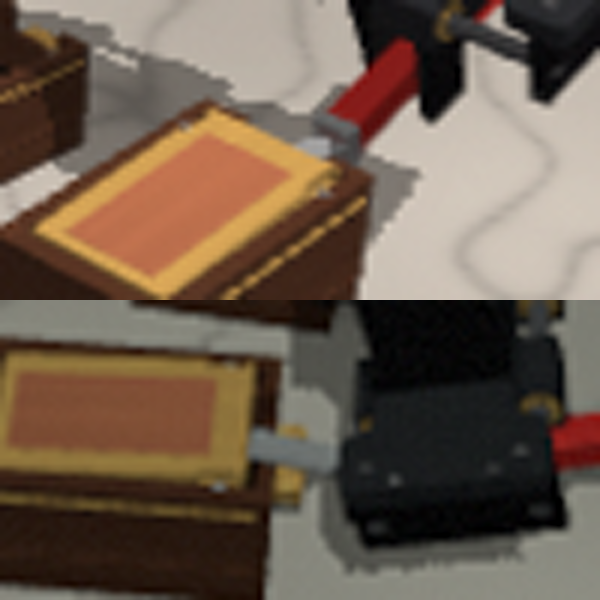

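Call:
play_rows:
  steps:
    - [[0.0008, 0, 0.0024, 0, 0.03, 0, 0], [0.0008, 0, 0.0024, 0, 0.03, 0, 0], [0.0008, 0, 0.0024, 0, 0.03, 0, 0], [0.0008, 0, 0.0024, 0, 0.03, 0, 0]]

```text
time_s: 14.3
tool_pos: [0.4456, -0.0363, 0.0337]
tool_rot: [180.0, 9.8, 16.8]
force: [0.1, -0.6, 2.2]
grip_width: 0.0152
grasp_force: 60.0
```

Call:
play_rows:
  steps:
    - [[0.0008, 0, 0.0024, 0, 0.03, 0, 0], [0.0008, 0, 0.0024, 0, 0.03, 0, 0], [0.0008, 0, 0.0024, 0, 0.03, 0, 0]]

```text
time_s: 14.6
tool_pos: [0.4474, -0.0358, 0.0266]
tool_rot: [180.0, 4.5, 16.8]
force: [0.0, 0.9, 4.6]
grip_width: 0.0158
grasp_force: 60.0
```

```bash
cat > lidtilt.py <<'E'
from plan import *
o=get_obs();print(o["force"],o["wrist_torque"])
V=[]
for c in("scene","side"):
    r=read_camera(c);m=sil(c,"lid",[.589,.007],r,.066)
    if m is not None: V.append((c,r,m.astype(np.float32)))
for c,r,m in V:
    out=[]
    for rise in np.arange(-.004,.0241,.004):
        def cost(q,rise=rise):
            t=rise/.1
            P=LID[0]-[.05,0,-.005];P=R.from_euler('y',t).apply(P)+[.05,0,-.005]
            W=Rb.apply(P+[q[0],q[1],0])+[.589,.0067,.061]
            k=mask(r,[W]);return 1-np.minimum(k,m).sum()/np.maximum(k,m).sum()
        b=min((minimize(cost,s,method='Nelder-Mead',options=dict(xatol=2e-4,fatol=1e-4,initial_simplex=[s,[s[0]+.004,s[1]],[s[0],s[1]+.004]])for s in([0,0],[0,.003])),key=lambda b:b.fun)
        out.append((round(rise*1000),round(b.fun,3),(b.x*1000).round(1).tolist()))
    print(c,out)
E
python3 lidtilt.py
```

```text
File "lidtilt.py", line 15
    b=min((minimize(cost,s,method='Nelder-Mead',options=dict(xatol=2e-4,fatol=1e-4,initial_simplex=[s,[s[0]+.004,s[1]],[s[0],s[1]+.004]])for s in([0,0],[0,.003])),key=lambda b:b.fun)
                                                ^^^^^^^^
SyntaxError: invalid syntax. Maybe you meant '==' or ':=' instead of '='?
```

```bash
sed -i 's/+.004\]\])for s/+.004]])) for s/' lidtilt.py; python3 lidtilt.py
```

```text
[0.02440589 0.85946045 4.58629236] [ 0.18764255 -0.26356553  0.03505697]
scene [(-4, np.float64(0.136), [-12.1, -8.1]), (0, np.float64(0.09), [-11.1, -6.9]), (4, np.float64(0.066), [-7.9, -3.5]), (8, np.float64(0.097), [-7.5, -2.7]), (12, np.float64(0.125), [-4.0, 0.0]), (16, np.float64(0.152), [-1.0, 1.0]), (20, np.float64(0.179), [-3.2, 1.9]), (24, np.float64(0.207), [-4.6, 3.4])]
side [(-4, np.float64(0.104), [1.9, -8.8]), (0, np.float64(0.091), [0.4, -7.3]), (4, np.float64(0.091), [0.5, -4.7]), (8, np.float64(0.084), [0.2, -2.5]), (12, np.float64(0.083), [0.6, -0.7]), (16, np.float64(0.097), [-0.8, 1.0]), (20, np.float64(0.108), [-1.5, 3.5]), (24, np.float64(0.121), [-2.2, 5.1])]
```

Call:
play_rows:
  steps:
    - [[0.0008, 0, 0.0024, 0, 0.03, 0, 0], [0.0008, 0, 0.0024, 0, 0.03, 0, 0], [0, 0, 0, 0, 0, 0, 0]]

```text
time_s: 15.1
tool_pos: [0.4469, -0.0359, 0.0212]
tool_rot: [-180.0, 1.3, 16.7]
force: [-1.6, -0.1, 2.4]
grip_width: 0.0155
grasp_force: 60.0
```

```bash
python3 - <<'E'
from plan import *
o=get_obs();print(o["tool_pos"],o["tool_rot"],o["force"],o["wrist_torque"])
T=rot(o["tool_rot"]);K=T*R.from_euler('x',np.pi);g=o["tool_pos"]-T.apply([0,0,.019])
print("tip in sill",Rb.inv().apply(g+K.apply([.1085,0,.0272])-sill))
ims=[]
for c in("scene","side"):
    r=read_camera(c);im=r["frame"][:,:,::-1];s=proj(r,sill)[0].astype(int)
    ims.append(cv2.resize(im[s[1]-25:s[1]+25,s[0]-50:s[0]+50],None,fx=6,fy=6,interpolation=cv2.INTER_CUBIC))
cv2.imwrite("pics/lev2.png",np.vstack(ims))
E
```

```text
[ 0.44685468 -0.03592818  0.02117291] [-179.98136029    1.33704895   16.72813884] [-1.64509925 -0.10925154  2.44197978] [-0.02966843  0.26778964  0.03546105]
tip in sill [3.41488671e-02 7.60824788e-05 1.48286128e-02]
```

View pics/lev2.png

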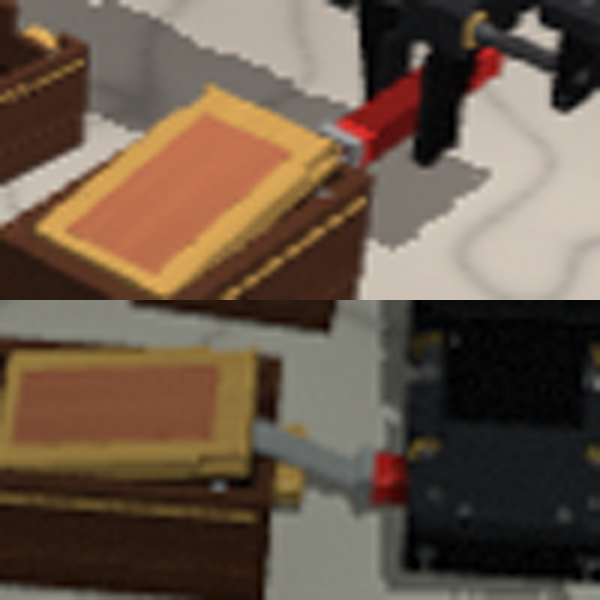

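Lid end stands well above the rim, with both balls visible beneath it (scene (325,187), side (218,485)). A touch more lever, then reverse and withdraw.

Call:
play_rows:
  steps:
    - [[0.0008, 0, 0.0023, 0, 0.03, 0, 0], [0, 0, 0, 0, 0, 0, 0]]

```text
time_s: 15.4
tool_pos: [0.4473, -0.0357, 0.0186]
tool_rot: [-180.0, -0.3, 16.7]
force: [-3.5, -0.8, 3.7]
grip_width: 0.015
grasp_force: 60.0
```

Call:
play_rows:
  steps:
    - [[-0.0014, 0, -0.0037, 0, -0.05, 0, 0], [-0.0014, 0, -0.0037, 0, -0.05, 0, 0], [-0.0014, 0, -0.0037, 0, -0.05, 0, 0], [-0.0014, 0, -0.0037, 0, -0.05, 0, 0], [-0.0014, 0, -0.0037, 0, -0.05, 0, 0], [-0.0014, 0, -0.0037, 0, -0.05, 0, 0], [-0.0014, 0, -0.0037, 0, -0.05, 0, 0], [-0.0014, 0, -0.0037, 0, -0.05, 0, 0], [0, 0, 0, 0, 0, 0, 0]]

```text
time_s: 16.3
tool_pos: [0.4418, -0.0373, 0.05]
tool_rot: [-180.0, 22.8, 16.8]
force: [-4.1, -1.0, 6.5]
grip_width: 0.0154
grasp_force: 60.0
```

```bash
python3 lidtilt.py
```

```text
[-4.11241209 -1.01769889  6.46175836] [-0.05899307  0.49559285 -0.02614666]
scene [(-4, np.float64(0.133), [-8.7, -6.6]), (0, np.float64(0.09), [-7.6, -5.1]), (4, np.float64(0.069), [-7.1, -3.0]), (8, np.float64(0.074), [-5.3, -1.0]), (12, np.float64(0.109), [-5.2, 1.5]), (16, np.float64(0.134), [-2.6, 3.9]), (20, np.float64(0.164), [-3.5, 4.8]), (24, np.float64(0.193), [-2.8, 5.5])]
side [(-4, np.float64(0.09), [0.6, -7.3]), (0, np.float64(0.083), [1.1, -5.6]), (4, np.float64(0.094), [0.2, -2.9]), (8, np.float64(0.087), [0.9, -0.8]), (12, np.float64(0.094), [-0.5, 2.2]), (16, np.float64(0.108), [-1.0, 2.8]), (20, np.float64(0.128), [-0.9, 3.3]), (24, np.float64(0.135), [-2.3, 5.2])]
```

```bash
python3 - <<'E'
from plan import *
ims=[]
for c in("scene","side"):
    r=read_camera(c);im=r["frame"][:,:,::-1];s=proj(r,sill)[0].astype(int)
    ims.append(cv2.resize(im[s[1]-25:s[1]+25,s[0]-50:s[0]+50],None,fx=6,fy=6,interpolation=cv2.INTER_CUBIC))
n=np.vstack(ims);cv2.imwrite("pics/lev3.png",n)
for f in("ins","lev","lev2"):
    a=cv2.imread(f"pics/{f}.png");d=np.abs(a.astype(float)-n)
    print(f,d[80:290,30:320].mean(),d[340:490,0:255].mean())
E
```

```text
ins 13.801746031746031 10.028479302832244
lev 9.132616310892173 6.718788671023965
lev2 12.585068418171867 5.787093681917211
```

View pics/lev3.png

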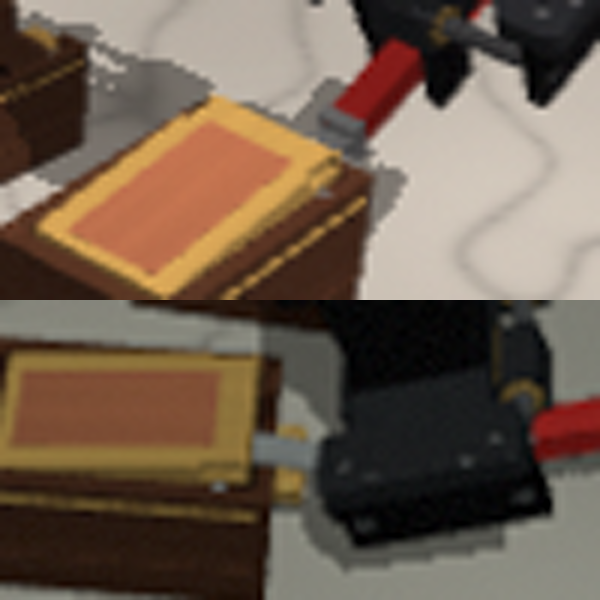

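Lid stays up with the balls beneath it (scene (325,192), side (218,487)) while the blade has been lowered: snapped. Withdraw.

Call:
play_rows:
  steps:
    - [[-0.0008, 0, -0.0018, 0, 0, 0, 0], [-0.0184, 0, 0.0074, 0, 0, 0, 0], [-0.0184, 0, 0.0074, 0, 0, 0, 0], [-0.0184, 0, 0.0074, 0, 0, 0, 0], [-0.0129, 0, -0.0307, 0, 0, 0, 0], [-0.0129, 0, -0.0307, 0, 0, 0, 0], [-0.0129, 0, -0.0307, 0, 0, 0, 0], [0, 0, 0, 0, 0, 0, 0]]

```text
time_s: 17.4
tool_pos: [0.3877, -0.0544, 0.1556]
tool_rot: [179.9, 22.1, 16.7]
force: [0.4, 0.1, -1.7]
grip_width: 0.0155
grasp_force: 60.0
```

```bash
python3 - <<'E'
from plan import *
read_camera("side");o=get_obs();print(o["tool_pos"],o["tool_rot"],o["force"],o["wrist_torque"])
T=rot(o["tool_rot"]);g=o["tool_pos"]-T.apply([0,0,.019]);K=T*R.from_euler('x',np.pi)
V=[]
for c in("scene","side"):
    r=read_camera(c)
    m=sil(c,"key",g[:2]+[.05,.01],r,g[2]-.02)
    if m is not None: V.append((c,r,m.astype(np.float32)));v,u=np.nonzero(m);print(c,m.sum())
    print(c,[(a,proj(r,g+(K*R.from_euler('y',a)).apply([.1085,0,.0272]))[0].round(1)) for a in(-.1,0,.1,.2,.3)])
    if m is not None: print("extent",u.min(),v.min(),u.max(),v.max(), "left pts", v[u==u.min()].mean())
    im=r["frame"][:,:,::-1];t=proj(r,g+K.apply([.1085,0,.0272]))[0].astype(int)
    cv2.imwrite(f"pics/k_{c}.png",cv2.resize(im[max(t[1]-25,0):t[1]+25,t[0]-50:t[0]+50],(600,300),interpolation=cv2.INTER_CUBIC))
r=read_camera("wrist");cv2.imwrite("pics/k_w.png",r["frame"][:,:,::-1])
m=red(r);print("red rows",np.nonzero(m[:,262:300].sum(1)>15)[0][[0,-1]])
for a in(-.1,0,.1,.2,.3): print(a,[proj(r,g+(K*R.from_euler('y',a)).apply(p))[0].round(1) for p in([.055,0,.008],[.055,.008,.008],[.055,-.008,.008])])
w2=cv2.imread("pics/w2.png");d=w2[:,:,2].astype(int)-w2[:,:,1]
f=r["frame"].astype(int);d2=f[:,:,0]-f[:,:,1]
print("red top row old/new",np.nonzero(d[:,281]>60)[0][:1],np.nonzero(d2[:,281]>60)[0][:1])
E
```

```text
[ 0.3865167  -0.05430515  0.15354928] [179.92778573  22.23569266  16.74633111] [-0.53338208  0.00257207 -1.57532146] [ 0.16705547 -0.41537305  0.0054189 ]
scene 272
scene [(-0.1, array([332.4, 152.8])), (0, array([332.1, 157.2])), (0.1, array([332.2, 161.3])), (0.2, array([332.6, 165.1])), (0.3, array([333.3, 168.5]))]
extent 332 124 374 158 left pts 156.0
side 257
side [(-0.1, array([339.4, 187.7])), (0, array([339.5, 191.3])), (0.1, array([340.1, 194.8])), (0.2, array([341.2, 198.2])), (0.3, array([342.8, 201.5]))]
extent 340 182 418 197 left pts 193.0
red rows [186 367]
-0.1 [array([283. , 169.3]), array([259.6, 169.3]), array([306.5, 169.4])]
0 [array([283. , 163.6]), array([260.4, 163.5]), array([305.6, 163.6])]
0.1 [array([282.9, 159.7]), array([261.1, 159.7]), array([304.7, 159.7])]
0.2 [array([282.8, 157.5]), array([261.9, 157.5]), array([303.8, 157.6])]
0.3 [array([282.8, 156.9]), array([262.6, 156.9]), array([302.9, 157. ])]
red top row old/new [185] [186]
```

```bash
python3 - <<'E'
from plan import *
o=get_obs();print(delta(o["tool_pos"],o["tool_rot"],np.array([.4840,-.2677,.1605]),[180,0,6.5]))
E
```

```text
(array([ 0.028 ,  0.233 , -0.0223]), array([0.0343, 0.394 , 0.1769]), array([ 0.0754,  0.2232, -0.0096]))
```

Call:
play_rows:
  steps:
    - [[0, 0, 0, 0.0086, 0.0985, 0.0442, 0], [0, 0, 0, 0.0086, 0.0985, 0.0442, 0], [0, 0, 0, 0.0086, 0.0985, 0.0442, 0], [0, 0, 0, 0.0086, 0.0985, 0.0442, 0], [0.0126, 0.0372, -0.0016, 0, 0, 0, 0], [0.0126, 0.0372, -0.0016, 0, 0, 0, 0], [0.0126, 0.0372, -0.0016, 0, 0, 0, 0], [0.0126, 0.0372, -0.0016, 0, 0, 0, 0], [0.0126, 0.0372, -0.0016, 0, 0, 0, 0], [0.0126, 0.0372, -0.0016, 0, 0, 0, 0], [0, 0, 0, 0, 0, 0, 0], [0, 0, 0, 0, 0, 0, 0]]

```text
time_s: 18.9
tool_pos: [0.4841, -0.268, 0.1603]
tool_rot: [-179.9, 0.0, 6.4]
force: [-0.1, 0.2, -0.8]
grip_width: 0.0149
grasp_force: 60.0
```

```bash
python3 - <<'E'
from plan import *
read_camera("side");o=get_obs();print(o["tool_pos"],o["tool_rot"],delta(o["tool_pos"],o["tool_rot"],np.array([.4843,-.2677,.1605]),[180,0,6.5]))
E
```

```text
[ 0.4842462  -0.26687775  0.16061084] [-1.79900688e+02 -7.08249319e-03  6.50174429e+00] (array([-0.    ,  0.0008,  0.0001]), array([-0.0017, -0.0001,  0.    ]), array([-0.    ,  0.0008,  0.0001]))
```

Lower 0.139 and release.

Call:
play_rows:
  steps:
    - [[0, 0.0004, 0.04, 0, 0, 0, 0], [0, 0, 0.04, 0, 0, 0, 0], [0, 0, 0.03, 0, 0, 0, 0], [0, 0, 0.018, 0, 0, 0, 0], [0, 0, 0.008, 0, 0, 0, 0], [0, 0, 0.0025, 0, 0, 0, 0], [0, 0, 0, 0, 0, 0, 0]]

```text
time_s: 19.65
tool_pos: [0.4859, -0.2678, 0.0242]
tool_rot: [180.0, -0.2, 6.5]
force: [0.2, -0.2, -0.2]
grip_width: 0.0155
grasp_force: 60.0
```

Call:
play_rows:
  steps:
    - [[0, 0, 0, 0, 0, 0, 0.03], [0, 0, 0, 0, 0, 0, 0.07], [0, 0, 0, 0, 0, 0, 0.087], [0, 0, 0, 0, 0, 0, 0.087], [0, 0, 0, 0, 0, 0, 0.087], [0, 0, 0, 0, 0, 0, 0.087], [0, 0, 0, 0, 0, 0, 0.087], [0, 0, -0.01, 0, 0, 0, 0.087], [0, 0, -0.04, 0, 0, 0, 0.087], [0, 0, -0.05, 0, 0, 0, 0.087], [0, 0, -0.05, 0, 0, 0, 0.087], [0, 0, -0.05, 0, 0, 0, 0.087]]

```text
time_s: 20.85
tool_pos: [0.4845, -0.2682, 0.2264]
tool_rot: [180.0, -0.2, 6.5]
force: [0.1, -0.9, 0.4]
grip_width: 0.0864
grasp_force: 0.0
```

```bash
python3 - <<'E'
from plan import *
r=read_camera("wrist");o=get_obs();print(o["tool_pos"],o["tool_rot"],o["grip_width"])
q=np.array([.483,-.267])
m=sil("wrist","key",q,r,.04)
if m is not None: print(m.sum(),fit([(r,m.astype(np.float32))],HAND+BL,(*q,.11),.04))
# lid grip target: 12 mm in from the notched end, yaw as box
for x in(-.038,):
    p=np.array([.589,.0067,0])+Rb.apply([x,0,0]);print(p)
    print(delta(o["tool_pos"],o["tool_rot"],[p[0],p[1],.2],[180,0,np.degrees(yaw)]))
E
```

```text
[ 0.48863183 -0.27025765  0.23607206] [179.55563977  -0.93280984   6.48136521] 0.08669046317319165
3092 (array([ 0.48596079, -0.26811739,  0.11551631]), np.float64(0.04929471015930176))
[ 0.55260854 -0.00423899  0.        ]
(array([ 0.093 , -0.2574,  0.0356]), array([ 0.0092, -0.0155, -0.1789]), array([ 0.1378, -0.2363,  0.0361]))
```

Call:
play_rows:
  steps:
    - [[0.0134, -0.0363, 0, 0, 0, 0, 0.087], [0.0134, -0.0363, 0, 0, 0, 0, 0.087], [0.0134, -0.0363, 0, 0, 0, 0, 0.087], [0.0134, -0.0363, 0, 0, 0, 0, 0.087], [0.0134, -0.0363, 0, 0, 0, 0, 0.087], [0.0134, -0.0363, 0, 0, 0, 0, 0.087], [0.0134, -0.0363, 0, 0, 0, 0, 0.087], [0, 0, 0.03, 0, 0, -0.0895, 0.087], [0, 0, 0.03, 0, 0, -0.0895, 0.087], [0, 0, 0, 0, 0, 0, 0.087], [0, 0, 0, 0, 0, 0, 0.087]]

```text
time_s: 22.05
tool_pos: [0.5493, -0.0054, 0.1641]
tool_rot: [180.0, -0.1, 16.6]
force: [0.7, -0.5, 0.9]
grip_width: 0.087
grasp_force: 0.0
```

```bash
python3 - <<'E'
from plan import *
r=read_camera("wrist");cv2.imwrite("pics/w5.png",r["frame"][:,:,::-1]);o=get_obs();print(o["tool_pos"],o["tool_rot"],o["grip_width"])
m=sil("wrist","lid",[.57,.0],r,.066)
# tilted lid model: 11 mm rise over 100 mm
P=R.from_euler('y',.11).apply(LID[0]-[.05,0,-.005])+[.05,0,-.005]
if m is not None:
    q,c=fit([(r,m.astype(np.float32))],[P],(.589,.0067,.292),.061,(.005,.005,.05));print(m.sum(),q,c)
    v,u=np.nonzero(m);print(u.min(),v.min(),u.max(),v.max())
p=np.array([.589,.0067,0])+Rb.apply([-.042,0,0]);print(delta(o["tool_pos"],o["tool_rot"],[p[0],p[1],.0685],[180,0,np.degrees(yaw)]))
E
```

```text
[ 0.55021551 -0.00546953  0.16518393] [179.92971485  -0.2470957   16.60763249] 0.08725011223755456
13350 [0.58634714 0.00618976 0.28522235] 0.014007806777954102
235 81 326 231
(array([-0.0018, -0.0006,  0.0967]), array([ 0.0012, -0.0043, -0.0021]), array([-0.0014, -0.0005,  0.0967]))
```

View pics/w5.png

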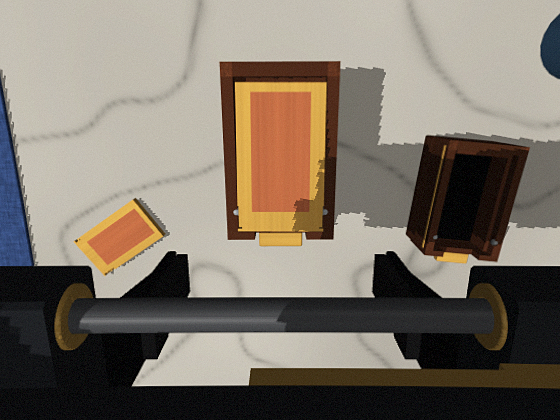

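Wrist: lid centred between the fingers (lid end at (281,231), centre (280,157)), box square to the tool. Descend and grip.

Call:
play_rows:
  steps:
    - [[-0.0025, 0, 0.035, 0, 0, 0, 0.087], [0, 0, 0.03, 0, 0, 0, 0.087], [0, 0, 0.02, 0, 0, 0, 0.087], [0, 0, 0.0105, 0, 0, 0, 0.087], [0, 0, 0, 0, 0, 0, 0.087], [0, 0, 0, 0, 0, 0, 0.087], [0, 0, 0, 0, 0, 0, 0.087]]

```text
time_s: 22.85
tool_pos: [0.5488, -0.0058, 0.07]
tool_rot: [179.9, -0.3, 16.7]
force: [0.0, -0.4, 0.2]
grip_width: 0.0872
grasp_force: 0.0
```

Call:
play_rows:
  steps:
    - [[-0.002, 0, 0.0015, 0, 0, 0, 0.087], [0, 0, 0, 0, 0, 0, 0.04], [0, 0, 0, 0, 0, 0, 0.04], [0, 0, 0, 0, 0, 0, 0.04], [0, 0, 0, 0, 0, 0, 0.04], [0, 0, 0, 0, 0, 0, 0.04], [0, 0, 0, 0, 0, 0, 0.04], [0, 0, 0, 0, 0, 0, 0.04]]
  force: 60

```text
time_s: 23.65
tool_pos: [0.5458, -0.0063, 0.067]
tool_rot: [180.0, -0.2, 16.8]
force: [-0.6, 0.5, 1.5]
grip_width: 0.0578
grasp_force: 60.6
```

Call:
play_rows:
  steps:
    - [[0, 0, -0.004, 0, 0, 0, 0.04], [0, 0, -0.006, 0, 0, 0, 0.04], [0, 0, -0.008, 0, 0, 0, 0.04], [0, 0, -0.01, 0, 0, 0, 0.04], [0, 0, -0.01, 0, 0, 0, 0.04], [0, 0, -0.01, 0, 0, 0, 0.04]]

```text
time_s: 24.25
tool_pos: [0.5455, -0.0064, 0.1159]
tool_rot: [179.9, -0.2, 16.8]
force: [0.5, -0.2, -0.7]
grip_width: 0.0581
grasp_force: 60.0
```

Call:
play_rows:
  steps:
    - [[0, 0, -0.015, 0, 0, 0, 0.04], [0, 0, -0.015, 0, 0, 0, 0.04], [0, 0, -0.02, 0, 0, 0, 0.04], [0, 0, -0.02, 0, 0, 0, 0.04], [0, 0, -0.02, 0, 0, 0, 0.04], [0, 0, 0, 0, 0, 0, 0.04], [0, 0, 0, 0, 0, 0, 0.04]]

```text
time_s: 24.95
tool_pos: [0.5452, -0.0064, 0.2052]
tool_rot: [179.9, -0.2, 16.8]
force: [-0.8, -0.5, -2.3]
grip_width: 0.0581
grasp_force: 60.0
```

```bash
cat > held.py <<'E'
from plan import *
o=get_obs();print(o["tool_pos"],o["tool_rot"],o["force"],o["wrist_torque"],o["grip_width"],o["grasp_force"])
T=rot(o["tool_rot"]);K=T*R.from_euler('x',np.pi);t=o["tool_pos"]
V=[]
for c in("scene","side","wrist"):
    r=read_camera(c);m=sil(c,"lid",(t+K.apply([.04,0,0]))[:2],r,t[2])
    if m is not None: V.append((c,r,m.astype(np.float32)));print(c,m.sum())
# params: pitch a of lid in tool (nose down +), offset along x and z of lid's notched-end centre relative to TCP
def cost(q,V):
    s=0
    W=K.apply(R.from_euler('y',q[0]).apply(LID[0]+[.05,0,0])+[q[1],0,q[2]])+t
    for c,r,m in V:
        k=mask(r,[W]);s+=1-np.minimum(k,m).sum()/np.maximum(k,m).sum()
    return s/len(V)
for W in [[v] for v in V]+[V]:
    x=np.array([.1,-.01,.003]);b=minimize(cost,x,(W,),method='Nelder-Mead',options=dict(initial_simplex=np.vstack([x,x+[.1,0,0],x+[0,.01,0],x+[0,0,.008]]),xatol=1e-4,fatol=1e-4))
    print([v[0] for v in W],b.x,b.fun)
E
python3 held.py
```

```text
[ 0.54523995 -0.0063781   0.20519683] [179.94288818  -0.20933762  16.75604747] [-0.8049026  -0.54318405 -2.28443953] [-0.03792123  0.20548262  0.00828782] 0.058054646925797 59.999723732471466
scene 1131
side 615
wrist 31859
['scene'] [ 0.1408024  -0.00625426  0.00404368] 0.06715142726898193
['side'] [ 0.10256754  0.00302468 -0.0016142 ] 0.43109869956970215
['wrist'] [ 0.12970849 -0.00734875  0.00252139] 0.02674788236618042
['scene', 'side', 'wrist'] [ 0.13992925 -0.00686857  0.00267752] 0.18013828992843628
```

Call:
play_rows:
  steps:
    - [[-0.0024, -0.0365, 0, 0, 0, 0, 0.04], [-0.0024, -0.0365, 0, 0, 0, 0, 0.04], [-0.0024, -0.0365, 0, 0, 0, 0, 0.04], [-0.0024, -0.0365, 0, 0, 0, 0, 0.04], [-0.0024, -0.0365, 0, 0, 0, 0, 0.04], [-0.0024, -0.0365, 0, 0, 0, 0, 0.04], [-0.0024, -0.0365, 0, 0, 0, 0, 0.04], [-0.0024, -0.0365, 0, 0, 0, 0, 0.04], [0, 0, 0, 0, 0.065, 0, 0.04], [0, 0, 0, 0, 0.065, 0, 0.04], [0, 0, 0, 0, 0, 0, 0.04], [0, 0, 0, 0, 0, 0, 0.04]]

```text
time_s: 26.45
tool_pos: [0.4424, 0.2673, 0.2045]
tool_rot: [179.9, -7.5, 16.7]
force: [-0.5, 0.0, -1.3]
grip_width: 0.0582
grasp_force: 60.0
```

```bash
python3 held.py; python3 - <<'E'
from plan import *
r=read_camera("wrist")
m=sil("wrist","pad_mid",[.5,.29],r,.004)
print(m is not None and m.sum())
E
```

```text
[0.44240683 0.26733433 0.20447894] [179.94501764  -7.54429278  16.74561558] [-0.49646006  0.00988782 -1.29327083] [-0.07743681  0.36715314  0.03853062] 0.058223805759845204 59.99943405389786
scene 1539
side 1229
wrist 31980
['scene'] [ 0.12232028 -0.00460182  0.00344149] 0.04771023988723755
['side'] [ 0.10498957  0.00491904 -0.00018689] 0.39517921209335327
['wrist'] [ 0.11029444 -0.00597678  0.00319798] 0.018654227256774902
['scene', 'side', 'wrist'] [ 0.1321979  -0.00544217  0.00412417] 0.15302793681621552
False
```

Call:
play_rows:
  steps:
    - [[-0.0047, 0, 0.0357, 0, 0, 0, 0.04], [-0.0047, 0, 0.0357, 0, 0, 0, 0.04], [-0.0047, 0, 0.0357, 0, 0, 0, 0.04], [-0.0047, 0, 0.0357, 0, 0, 0, 0.04], [-0.0026, 0, 0.0198, 0, 0, 0, 0.04], [-0.0013, 0, 0.0099, 0, 0, 0, 0.04], [-0.0007, 0, 0.005, 0, 0, 0, 0.04], [0, 0, 0, 0, 0, 0, 0.04], [0, 0, 0, 0, 0, 0, 0.04]]

```text
time_s: 27.75
tool_pos: [0.4439, 0.2683, 0.0268]
tool_rot: [180.0, -7.7, 16.8]
force: [-0.2, 0.0, -1.4]
grip_width: 0.0583
grasp_force: 60.0
```

Call:
play_rows:
  steps:
    - [[-0.0005, 0, 0.004, 0, 0, 0, 0.04], [-0.0005, 0, 0.004, 0, 0, 0, 0.04], [0, 0, 0, 0, 0, 0, 0.04]]

```text
time_s: 28.05
tool_pos: [0.4427, 0.2674, 0.0171]
tool_rot: [179.9, -7.6, 16.8]
force: [-0.4, 0.1, -1.6]
grip_width: 0.0576
grasp_force: 60.0
```

Call:
play_rows:
  steps:
    - [[-0.0005, 0, 0.004, 0, 0, 0, 0.04], [-0.0003, 0, 0.002, 0, 0, 0, 0.04], [0, 0, 0, 0, 0, 0, 0.04]]

```text
time_s: 28.35
tool_pos: [0.4426, 0.2674, 0.0108]
tool_rot: [179.9, -7.6, 16.8]
force: [0.2, 0.2, -1.1]
grip_width: 0.058
grasp_force: 60.0
```

Call:
play_rows:
  steps:
    - [[-0.0002, 0, 0.0015, 0, 0, 0, 0.04], [0, 0, 0, 0, 0, 0, 0.04]]

```text
time_s: 28.55
tool_pos: [0.4428, 0.2676, 0.0096]
tool_rot: [180.0, -7.6, 16.8]
force: [0.0, 0.1, -2.6]
grip_width: 0.0582
grasp_force: 60.0
```

Call:
play_rows:
  steps:
    - [[-0.0001, 0, 0.001, 0, 0, 0, 0.04], [0, 0, 0, 0, 0, 0, 0.04]]

```text
time_s: 28.75
tool_pos: [0.4429, 0.2676, 0.0087]
tool_rot: [180.0, -7.6, 16.8]
force: [0.4, 0.2, -2.0]
grip_width: 0.0582
grasp_force: 60.0
```

Call:
play_rows:
  steps:
    - [[-0.0001, 0, 0.001, 0, 0, 0, 0.04], [0, 0, 0, 0, 0, 0, 0.04]]

```text
time_s: 28.95
tool_pos: [0.4429, 0.2675, 0.0077]
tool_rot: [180.0, -7.6, 16.8]
force: [0.1, 0.0, -1.6]
grip_width: 0.0579
grasp_force: 60.0
```

Call:
play_rows:
  steps:
    - [[-0.0001, 0, 0.001, 0, 0, 0, 0.04], [0, 0, 0, 0, 0, 0, 0.04]]

```text
time_s: 29.15
tool_pos: [0.443, 0.2676, 0.0067]
tool_rot: [180.0, -7.6, 16.8]
force: [0.1, 0.5, -1.7]
grip_width: 0.0582
grasp_force: 60.0
```

Call:
play_rows:
  steps:
    - [[-0.0001, 0, 0.0008, 0, 0, 0, 0.04], [0, 0, 0, 0, 0, 0, 0.04]]

```text
time_s: 29.35
tool_pos: [0.4429, 0.2676, 0.0059]
tool_rot: [180.0, -7.6, 16.8]
force: [-1.5, -0.2, -2.5]
grip_width: 0.0582
grasp_force: 60.0
```

Call:
play_rows:
  steps:
    - [[0, 0, 0, 0, 0, 0, 0.062], [0, 0, 0, 0, 0, 0, 0.07], [0, 0, 0, 0, 0, 0, 0.087], [0, 0, 0, 0, 0, 0, 0.087], [0, 0, 0, 0, 0, 0, 0.087], [0, 0, 0, 0, 0, 0, 0.087], [0.0013, 0, -0.0099, 0, 0, 0, 0.087], [0.0052, 0, -0.0396, 0, 0, 0, 0.087], [0.0065, 0, -0.0495, 0, 0, 0, 0.087], [0.0065, 0, -0.0495, 0, 0, 0, 0.087], [0, 0, 0, 0, 0, 0, 0.087], [0, 0, 0, 0, 0, 0, 0.087]]

```text
time_s: 30.55
tool_pos: [0.4436, 0.2682, 0.158]
tool_rot: [180.0, -7.8, 16.8]
force: [-0.9, 0.7, -0.0]
grip_width: 0.0867
grasp_force: 0.0
```

```bash
python3 - <<'E'
from plan import *
o=get_obs();print(o["tool_pos"],o["force"])
C={c:read_camera(c) for c in("scene","side","wrist")}
def V(n,near,z,cams):
    L=[]
    for c in cams:
        m=sil(c,n,np.array(near),C[c],z)
        if m is not None: L.append((C[c],m.astype(np.float32)))
    return L
for cams in(["wrist"],["scene","side"]):
    v=V("lid",[.484,.28],.009,cams)
    if v: print("lid",cams,fit(v,LID,(.484,.28,.29),.009,(.005,.005,.05)))
    v=V("pad_mid",[.484,.28],.004,cams)
    v=[(r,cv2.morphologyEx(m,cv2.MORPH_CLOSE,np.ones((3,3)))) for r,m in v]
    if v: print("pad",cams,fit(v,PAD,(.484,.28,.266),0,(.005,.005,.05)))
v=V("key",[.503,-.27],.04,["scene","side"])
print("key",len(v),fit(v,HAND+BL,(.485,-.267,.115),.04,(.005,.005,.05)))
for n,z,q in(("ink_bottle",.05,(.737,.178)),("water_cup",.03,(.732,-.193)),("paperweight",.01,(.778,-.007))):
    m=sil("side",n,np.array(q),C["side"],z)
    if m is not None: vv,u=np.nonzero(m);print(n,ray(C["side"],[u.mean(),vv.mean()],z))
E
```

```text
[0.44359965 0.26824475 0.15804493] [-0.86713368  0.67401473 -0.003704  ]
lid ['wrist'] (array([0.48402408, 0.28007854, 0.28654026]), np.float64(0.026593804359436035))
pad ['wrist'] (array([0.48229707, 0.27900988, 0.26270458]), np.float64(0.2970210909843445))
lid ['scene', 'side'] (array([0.48587109, 0.28114661, 0.27657941]), np.float64(0.058638811111450195))
pad ['scene', 'side'] (array([0.48462072, 0.27961236, 0.2482948 ]), np.float64(0.5279480218887329))
key 1 (array([ 0.4878976 , -0.26783815,  0.11307746]), np.float64(0.16403567790985107))
ink_bottle [0.73323191 0.17790811 0.05      ]
water_cup [ 0.73245025 -0.19313207  0.03      ]
paperweight [ 0.77642089 -0.00695117  0.01      ]
```

All in place: lid on the pad centre, key home, bystanders unmoved.

```bash
python3 -c "
from cell import sign_off
print(sign_off())"
```

```text
the job is handed in; nothing more can be done
None
```

I levered the lid free, put the key back on its rest, laid the lid flat within about 2 mm of the pad's centre, and handed the job in at about 31 s. The bottle, cup and paperweight have not moved, but sign-off gave no verdict, so I can't say it passed.

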